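Lean the check-in tablet back at the food bank table

TASK

Tip the red tablet back on its stiff hinge until it leans back about 35 degrees from upright, so that a standing volunteer can read it, then let go and see that it stays there. Leave the grey tablet at the angle it has and do not knock over the glass jar.

Things in the scene. Friction and masses are not known exactly. Their poses are not given: they have to be found in the camera images.
- red_tablet (a joint): Lean of the red-cased tablet about the level hinge along its lower edge, rad: 0 upright, positive = top tipped back, away from its screen (the screen faces the robot's side, the plain red back faces away). It starts at -0.26 (tipped forward) to 0.17; stops at -0.5 and 1.3. The stiff hinge stays where it is left; turning it takes about 0.8 N m, 5 to 8 N at the upper part of the screen.
- red_tablet_edge (a point): Middle of the top edge of the red tablet, a slab 210 mm wide, 12 mm thick, from 8 to 150 mm above its hinge. Axes turn with it: x out of its back, y along the edge (parallel to the hinge), z up along the slab. The hinge axis is 150 mm from here along -z, 60 mm above the table, on a stand (foot 150 x 160 mm, 12 mm high) screwed to the table. Screen face 6 mm in front (-x). Clear before and behind.
- grey_tablet_edge (a point): Middle of the top edge of the grey-cased tablet, the same in size, axes, stand and hinge as the red one, beside it with centres 0.34 m or more apart sideways; either may be on the left. It is to be left alone.
- jar_mid (a point): Centre, half-way up, of a closed glass jar with a white cap, 62 mm in diameter and 95 mm high, 0.4 kg, z up; it stands loose on the table between the tablets, a little nearer the robot.

How it is judged (in metres and radians):
At the end, for the whole second after the job is handed in: The red tablet leans back 35 degrees from upright, within 10 degrees either way (0.436 to 0.785 rad), and stays still by itself; the grey tablet's top edge is within 20 mm of where it was; the jar stands upright (value of joint red_tablet between 0.436 and 0.785 rad and velocity of joint red_tablet between -0.03 and 0.03 rad/s and distance of grey_tablet_edge from where it was at the start of the episode below 0.02 m and angle between jar_mid's own z axis and vertical below 0.3 rad); the robot touches nothing.
It fails at once if the grey tablet is moved (its top edge by more than 20 mm) (distance of grey_tablet_edge from where it was at the start of the episode above 0.02 m).
It fails at once if the jar is knocked over (angle between jar_mid's own z axis and vertical above 0.5 rad).
It also fails if it takes over 32 s, if anything falls off the work surface, if the arm or the gripper's body presses on something with over 40 N, if the wrist force passes 120 N, or if a joint passes its speed limit or range.

ROBOT

A 7-joint arm with a two-finger parallel gripper is mounted at the origin on the work surface. World frame = base frame: x ahead of the robot, y to its left, z up, the work surface at z = 0. Lengths are in mm, angles in rad, forces in N, time in s.
With the tool pointing down it reaches from about 425 to 1025 mm from the base axis. Payload 3.6 kg.
Tool frame: the origin (TCP) lies at the very end of the fingers, on their centre line; the grasp point (between the pads) lies 19 mm behind it; z points along the fingers, y is the direction in which the jaws open and shut (so a half turn about z gives the same grasp; the last joint's range is limited). The gripper opens to 85 mm and grips with 20 to 120 N. Pads are 22 mm wide; open, the fingers measure 114 mm over their backs; the gripper's body (76 mm by 85 mm) begins 54 mm behind the grasp point. The pads swing forward as they close: fully open they stand 13 mm farther back than shut.
Start: joints at [1.234, 0.591, 0.048, 1.609, -0.033, 0.943, -0.034], TCP at [175.011, -703.563, 231.302] pointing down, gripper open.
Joint ranges: [-2.69, 2.69], [-0.47, 2.24], [-1.27, 1.36], [0.19, 2.51], [-1.53, 4.68], [0.08, 2.07], [-3.09, 3.09]. Speed limits (rad/s): [2.57, 2.57, 3.14, 3.14, 3.14, 3.14, 3.14].

INTERFACE

Orientations are given as [roll, pitch, yaw] about the fixed x, y, z axes, in that order (R = Rz(yaw) Ry(pitch) Rx(roll)).
In Python, from station import r gives the robot as it stands.
- The arm moves only by the shell command python3 -m inch 'ROWS' [FORCE]. ROWS is a JSON object of lists of equal length, an entry for each row: "grip": the finger opening in m, from 0 to 0.0854; "translation": the shift along the tool's x, y, z in m, a list of three; "dr": the turn, a rotation vector about the tool's x, y, z in rad, a list of three. A call has 1 to 8 rows; each row shifts and turns the commanded pose from where the row before left it, along the tool's axes as they then stand; what a row does not reach is not made up. A row lasts 1/10 s, in which the tool goes at most 50 mm and 8.59 degrees, less where a joint would pass 70% of its speed; a pose out of reach is approached as far as the arm can. A call with a gripper value outside its range is refused whole. The fingers move at their own pace and stop on an object; FORCE is the grip in N (left out, the last holds). Time passes only in rows, so rows that do not move let the fingers close. It gives the time, the measured TCP pose, the force and the opening at its end, in the units of the state.
- r.get_obs(): the state, without advancing time (a new reading comes with each control period).
- r.grab_frame(name): name is "scene" or "top" or "wrist"; returns (picture, depth): 400x640x3 uint8, blue, green, red; 400x640 float32, mm along the optical axis (not along the pixel's ray), 0 where there is no reading.
- r.camera_model(name): a dict with "fov_y" (degrees; the focal length in pixels is half the picture's height over the tangent of half this angle, whatever the lens; pixels are square), "cx", "cy" (the principal point, pixels), "pose" (4x4, takes a point from camera to world coordinates); the wrist camera has in their place "T_tool_cam" (4x4, takes a point from camera to tool coordinates, whose origin is the TCP and whose axes are the flange's). Camera axes: x right, y up, looking along -z (the intrinsics and any distortion apply to the point x, -y, -z); pixel columns grow to the right and rows downward; lengths in mm; the calibration is good to about 2 mm. A picture is of the moment at which its call begins: read the wrist's pose just before it. camera_model takes no time and is no camera call.
- r.sign_off(): hands the job in, once; it reports no verdict.
The state is a dict: "clock": time; "q": joint angles; "qvel": joint speeds; "effort": joint torques, N m; "position": TCP position; "eef_rot": TCP orientation; "force": force on the tool from outside, world axes, zero at the start; "wrist_torque": the same for the moment, N m; "grip_width": finger opening in mm.
Only numpy, scipy, OpenCV 4.12 (cv2) and the standard library are available. Lean on these libraries where they do the work, as an engineer would, in place of code of your own. Each camera call takes 0.05 s, during which the arm holds its last target.

## Working session

There is one attempt and no reset: what is moved stays moved. The work goes in short steps, Python scripts to look and compute and a shell command to move; the robot and the scene stay as the last step left them, time stands still between calls to the robot, and variables do not carry over. Pictures are saved under pics/ and viewed, and the job is handed in when it is done.

```bash
ls; mkdir -p pics; python3 - <<'E'
from station import r
import cv2,numpy as np
o=r.get_obs();print(o)
for n in("scene","top"):
    p,d=r.grab_frame(n);cv2.imwrite(f"pics/{n}0.png",p);np.save(f"{n}0.npy",d);print(n,r.camera_model(n))
print(r.camera_model("wrist"))
E
```

```text
pics
{'clock': 0.0, 'q': array([ 1.23351418,  0.59211271,  0.04831622,  1.60984679, -0.03330926,
        0.94266796, -0.03369832]), 'qvel': array([ 0.00097705, -0.0004843 , -0.00050574, -0.00023331,  0.00051808,
       -0.00100668,  0.00043222]), 'effort': array([ 6.96835523e-04, -5.48684299e+01,  1.54626064e+00, -1.98123997e+01,
        9.27158020e-03,  8.66196788e-03,  7.00461086e-06]), 'position': array([ 174.79479485, -702.75904453,  230.136813  ]), 'eef_rot': array([-3.13936679e+00,  1.27816035e-04,  2.43844801e-01]), 'force': array([-0.48533886,  0.58839934,  0.31289147]), 'wrist_torque': array([0.06618629, 0.01735808, 0.0257343 ]), 'grip_width': 85.35330688917473}
scene {'fov_y': 56.120069733671784, 'cx': 323.50610254723284, 'cy': 202.06107403590156, 'pose': array([[ 5.69091910e-02, -8.17418603e-01,  5.73226108e-01,
         8.74531319e+02],
       [ 9.98329178e-01,  4.08352462e-02, -4.08819759e-02,
        -1.97186444e+01],
       [ 1.00098584e-02,  5.74594909e-01,  8.18376743e-01,
         6.97618360e+02],
       [ 0.00000000e+00,  0.00000000e+00,  0.00000000e+00,
         1
[... 188 characters left out ...]
e+02],
       [-9.99929643e-01,  1.07116158e-02,  5.09601930e-03,
        -5.16202028e+00],
       [ 6.08120192e-03,  9.40509963e-02,  9.95548808e-01,
         1.08909308e+03],
       [ 0.00000000e+00,  0.00000000e+00,  0.00000000e+00,
         1.00000000e+00]])}
{'fov_y': 67.11697161332599, 'cx': 315.27906424460053, 'cy': 196.92565152558956, 'T_tool_cam': array([[ 1.13897757e-03,  9.48692995e-01,  3.16196623e-01,
         8.15057454e+01],
       [ 9.99999066e-01, -8.41745110e-04, -1.07660484e-03,
         9.32301541e-02],
       [-7.55210505e-04,  3.16197554e-01, -9.48693068e-01,
        -1.42283326e+02],
       [ 0.00000000e+00,  0.00000000e+00,  0.00000000e+00,
         1.00000000e+00]])}
```

View pics/scene0.png

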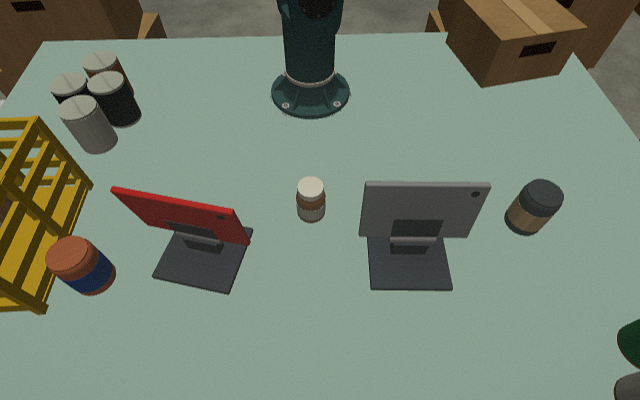

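View pics/top0.png

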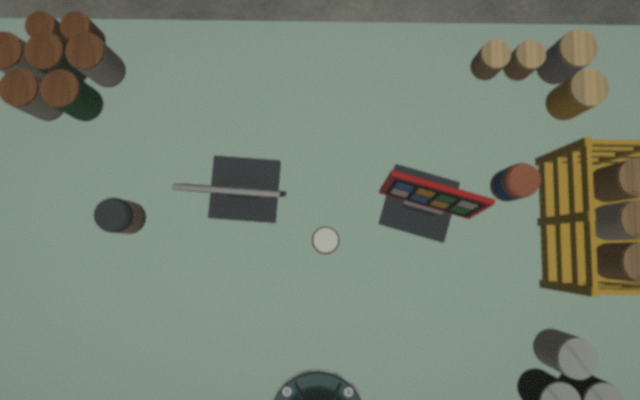

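The top view shows the red tablet at about (437,195) px, turned, with its screen side visible. The grey one is at (230,189), the jar at (325,240), and a crate and bottles lie right of the red tablet. Next I'll measure them from depth.

```bash
cat > h.py <<'E'
import numpy as np,cv2
def cloud(d,m,T=None):
    f=d.shape[0]/2/np.tan(np.radians(m["fov_y"])/2)
    v,u=np.mgrid[:d.shape[0],:d.shape[1]]
    P=np.stack([(u-m["cx"])/f*d,-(v-m["cy"])/f*d,-d],-1)
    T=m["pose"] if T is None else T
    return P@T[:3,:3].T+T[:3,3]
def redmask(p):
    h=cv2.cvtColor(p,cv2.COLOR_BGR2HSV)
    return ((h[...,0]<6)|(h[...,0]>174))&(h[...,1]>170)&(h[...,2]>60)
def plane(Q):
    c=np.median(Q,0)
    for _ in range(6):
        _,_,V=np.linalg.svd(Q-c,full_matrices=False);n=V[2]
        e=(Q-c)@n;Q=Q[abs(e)<max(3,1.5*e.std())];c=Q.mean(0)
    return c,n*np.sign(n[0]),e.std(),len(Q)
E
python3 - <<'E'
from station import r
from h import *
for n in("scene","top"):
    p=cv2.imread(f"pics/{n}0.png");d=np.load(f"{n}0.npy");C=cloud(d,r.camera_model(n))
    m=redmask(p)&(d>0);k,l,s,c=cv2.connectedComponentsWithStats(m.astype(np.uint8))
    for i in range(1,k):
        if s[i,4]>100:
            Q=C[l==i];print(n,s[i],c[i]);print(np.percentile(Q,[1,50,99],axis=0).round())
            if n=="scene":
                pc,nn,sd,N=plane(Q[:]);print("plane",pc,nn,sd,N,"lean",np.degrees(np.arcsin(-nn[2])),"yaw",np.degrees(np.arctan2(nn[1],nn[0])))
                hd=nn*[1,1,0];hd/=np.linalg.norm(hd);y=np.array([-hd[1],hd[0],0]);print("y ext",np.percentile(Q@y,[1,99]),"z",np.percentile(Q[:,2],[1,99]), "hd off",pc@hd, pc@y)
    if n=="top":
        for nm,(u,v) in dict(jar=(325,240),crate=(600,140),crate2=(545,160),bot=(522,180),whitebot=(580,350),grey=(230,190),greyL=(178,187),greyR=(283,193),redL=(384,178),redR=(488,202),dark=(115,215)).items(): print(nm,np.median(C[v-2:v+3,u-2:u+3].reshape(-1,3),0).round())
E
```

```text
scene [111 187 123  35 918] [165.01960784 200.9869281 ]
[[ 481. -336.  112.]
 [ 510. -257.  207.]
 [ 544. -141.  209.]]
plane [ 510.97704374 -255.86604549  196.35927103] [ 0.96255688 -0.24440385 -0.11726474] 1.5528340021004923 553 lean 6.734269042368221 yaw -14.246955008863656
y ext [-205.69568742   -3.55246376] z [111.8850847  209.24710149] hd off 558.2305187195269 -122.2442654579825
top [423 181  47  16 113] [445.05309735 188.32743363]
[[ 496. -290.  203.]
 [ 509. -245.  208.]
 [ 521. -203.  211.]]
jar [409. -15.  94.]
crate [ 607. -550.  210.]
crate2 [ 599. -520.   47.]
bot [ 542. -438.  110.]
whitebot [ 187. -545.  116.]
grey [501. 171. 207.]
greyL [506. 272. 207.]
greyR [504.  74. 141.]
redL [ 560. -153.   -1.]
redR [ 483. -329.  207.]
dark [457. 434. 109.]
```

```bash
python3 - <<'E'
from station import r
import cv2
p,d=r.grab_frame("wrist");cv2.imwrite("pics/w0.png",p)
E
```

```text
(no output)
```

View pics/w0.png

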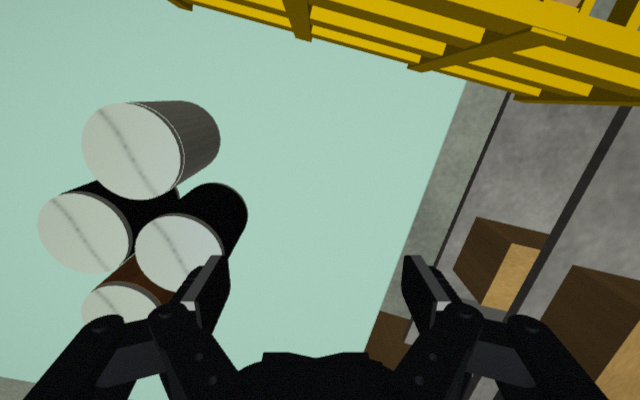

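Red tablet: lean about +6.7°, back normal at yaw −14°, top-edge centre near (515,−238,209). The plan is to rise and turn the tool so its x axis lies along the push direction, go round in front of the screen, and push with closed fingertips at z≈160.

```bash
python3 -m inch '{"grip":[0,0,0,0,0],"translation":[[0,0,-0.03],[0,0,-0.03],[0,0,-0.03],[0,0,-0.03],[0,0,0]],"dr":[[0,0,0.123],[0,0,0.123],[0,0,0.123],[0,0,0.123],[0,0,0]]}' 20
```

```text
clock: 0.65
position: [175.6, -706.1, 356.6]
eef_rot: [3.133, -0.004, -0.249]
force: [0.3, -0.3, -0.1]
grip_width: 12.2
```

```bash
python3 - <<'E'
from station import r
from h import *
p=cv2.imread("pics/scene0.png");d=np.load("scene0.npy");C=cloud(d,r.camera_model("scene"))
m=redmask(p)&(d>0);m=cv2.erode(m.astype(np.uint8),np.ones((3,3)))>0
Q=C[m];Q=Q[Q[:,0]>450];Q1=Q[Q[:,2]<198]
pc,n,sd,N=plane(Q1);print(len(Q1),pc,n,sd,N,np.degrees(np.arcsin(-n[2])),np.degrees(np.arctan2(n[1],n[0])))
g=C[170:245,355:492].reshape(-1,3);g=g[(g[:,2]>90)&(g[:,2]<215)&(g[:,0]<600)]
print("grey",np.percentile(g,[1,50,99],axis=0))
o=r.get_obs();print(o['position'],o['eef_rot'],o['q'])
E
```

```text
return _methods._mean(a, axis=axis, dtype=dtype,
  ret = um.true_divide(
Traceback (most recent call last):
  File "h.py", line 14, in plane
    _,_,V=np.linalg.svd(Q-c,full_matrices=False);n=V[2]
                                                   ~^^^
IndexError: index 2 is out of bounds for axis 0 with size 0
```

```bash
python3 - <<'E'
from station import r
from h import *
p=cv2.imread("pics/scene0.png");d=np.load("scene0.npy");C=cloud(d,r.camera_model("scene"))
h=cv2.cvtColor(p,cv2.COLOR_BGR2HSV)
for v,u in [(210,150),(215,200),(225,230),(230,240),(190,120)]: print(v,u,p[v,u],h[v,u],C[v,u].round())
m=((h[...,0]<8)|(h[...,0]>172))&(h[...,1]>120)&(h[...,2]>40)&(d>0)
Q=C[m];Q=Q[(Q[:,0]>450)&(abs(Q[:,1]+240)<130)];print(len(Q),np.percentile(Q,[1,20,50,80,99],axis=0).round())
Q=Q[Q[:,2]<198];
pc,n,sd,N=plane(Q);print(len(Q),pc,n,sd,N,"lean",np.degrees(np.arcsin(-n[2])),"yaw",np.degrees(np.arctan2(n[1],n[0])))
g=C[170:245,355:492].reshape(-1,3);g=g[(g[:,2]>90)&(g[:,2]<215)&(g[:,0]<600)]
print("grey",np.percentile(g,[1,50,99],axis=0).round())
o=r.get_obs();print(o['position'],o['eef_rot'],o['q'])
E
```

```text
210 150 [28 30 80] [  1 166  80] [ 497. -293.  156.]
215 200 [36 39 88] [  2 151  88] [ 529. -197.  181.]
225 230 [35 36 83] [  1 147  83] [ 539. -151.  162.]
230 240 [33 40 78] [  5 147  78] [ 538. -138.  144.]
190 120 [ 30  37 163] [  2 208 163] [ 492. -323.  208.]
3321 [[ 480. -334.   77.]
 [ 497. -298.  131.]
 [ 517. -229.  173.]
 [ 532. -167.  206.]
 [ 545. -136.  209.]]
2293 [ 513.36963865 -233.1533295   148.47616777] [ 0.95313112 -0.26562973 -0.14485135] 0.42806839826685456 2200 lean 8.328671144699438 yaw -15.572712017190678
grey [[497.  76.  92.]
 [514. 178. 160.]
 [528. 280. 209.]]
[ 175.5577643  -706.09927373  356.58869207] [ 3.13333653 -0.00437518 -0.24924978] [ 1.14207221  0.4968872   0.19253358  1.4805351  -0.09924908  1.16435958
 -0.46977591]
```

```bash
python3 -m inch '{"grip":[0,0,0,0,0,0],"translation":[[0.0105,-0.044,0],[0.0105,-0.044,0],[0.0105,-0.044,0],[0.0105,-0.044,0],[0.0105,-0.044,0],[0.0105,-0.044,0]],"dr":[[0,0,0],[0,0,0],[0,0,0],[0,0,0],[0,0,0],[0,0,0]]}'
```

```text
clock: 1.25
position: [301.2, -460.8, 350.3]
eef_rot: [-3.141, 0.001, -0.247]
force: [1.2, 0.1, 0.4]
grip_width: -0.1
```

```bash
python3 -m inch '{"grip":[0,0,0,0,0,0,0],"translation":[[0.0138,-0.0454,0],[0.0138,-0.0454,0],[0.0138,-0.0454,0],[0.0138,-0.0454,0],[0.0138,-0.0454,0],[0.0138,-0.0454,0],[0,0,0]],"dr":[[0,0,0],[0,0,0],[0,0,0],[0,0,0],[0,0,0],[0,0,0.025],[0,0,0]]}'
```

```text
clock: 1.95
position: [451.6, -211.8, 350.7]
eef_rot: [-3.138, -0.0, -0.259]
force: [-0.6, 0.2, -0.2]
grip_width: -0.1
```

```bash
python3 - <<'E'
from station import r
import cv2
p,d=r.grab_frame("scene");cv2.imwrite("pics/scene1.png",p)
E
```

```text
(no output)
```

View pics/scene1.png

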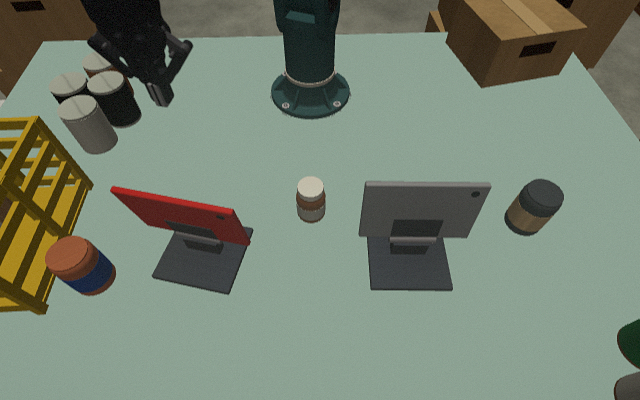

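The tool hangs high in front of the red screen, with its tip at (160,100) px by perspective. Nothing is touched, so I'll descend.

```bash
python3 -m inch '{"grip":[0,0,0,0,0,0],"translation":[[-0.002,0,0.038],[0,0.003,0.038],[0,0.003,0.038],[0,0,0.038],[0,0,0.038],[0,0,0]],"dr":[[0,0,0.01],[0,0,0],[0,0,0],[0,0,0],[0,0,0],[0,0,0]]}'
```

```text
clock: 2.6
position: [439.7, -224.4, 156.9]
eef_rot: [-3.141, 0.012, -0.284]
force: [0.3, 0.6, -0.3]
grip_width: -0.1
```

```bash
python3 - <<'E'
from station import r
import cv2
p,d=r.grab_frame("scene");q,_=r.grab_frame("wrist");cv2.imwrite("pics/s2.png",cv2.resize(cv2.vconcat([p,q]),(480,600)))
o=r.get_obs();P=o['position'];print(P,o['q'],P[0]*.9632-P[1]*.2685)
E
```

```text
[ 443.58271691 -225.4546783   161.10301762] [ 0.40553231  0.41601403 -0.03455947  2.17118642  0.02740561  0.55675244
 -1.50437977] 487.7934540522656
```

View pics/s2.png

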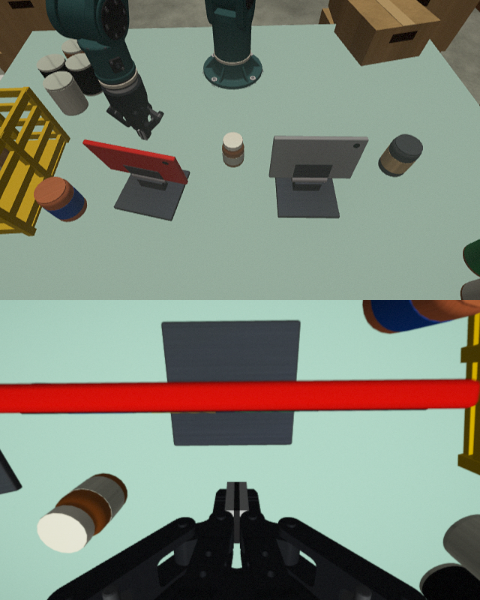

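The tip hangs in front of the middle of the red screen, with the tablet square to the tool in the wrist view and the jar well clear. Now I'll push.

```bash
python3 -m inch '{"grip":[0,0,0,0,0,0,0,0],"translation":[[0.02,0,0],[0.018,0,0],[0.01,0,0],[0.01,0,0],[0.01,0,0],[0.01,0,0],[0.008,0,0],[0,0,0]],"dr":[[0,0,0],[0,0,0],[0,0,0],[0,0,0],[0,0,0],[0,0,0],[0,0,0],[0,0,0]]}'
```

```text
clock: 3.5
position: [523.1, -248.0, 160.9]
eef_rot: [3.142, 0.008, -0.284]
force: [-4.9, 1.5, -1.8]
grip_width: 0.3
```

```bash
cat > look.py <<'E'
import sys
from station import r
from h import *
p,d=r.grab_frame("scene");q,_=r.grab_frame("wrist");cv2.imwrite(f"pics/{sys.argv[1]}.png",cv2.resize(cv2.vconcat([p,q]),(480,600)))
C=cloud(d,r.camera_model("scene"));h=cv2.cvtColor(p,cv2.COLOR_BGR2HSV)
m=((h[...,0]<8)|(h[...,0]>172))&(h[...,1]>110)&(h[...,2]>30)&(d>0)
Q=C[m];Q=Q[(Q[:,0]>450)&(abs(Q[:,1]+240)<130)&(Q[:,2]>40)]
z=np.percentile(Q[:,2],99);print("ztop",z)
Q=Q[Q[:,2]<z-14]
pc,n,sd,N=plane(Q);print(pc,n,sd,N,"lean",np.arcsin(-n[2]),"yaw",np.arctan2(n[1],n[0]))
print("jar",p[180:195,305:320].mean((0,1)));g=C[170:245,355:492].reshape(-1,3);g=g[(g[:,2]>90)&(g[:,2]<215)&(g[:,0]<600)]
print("grey",np.percentile(g,[1,50,99],axis=0).round())
o=r.get_obs();P=o['position'];print(o['clock'],P,o['force'],P[0]*.9632-P[1]*.2685)
E
python3 look.py s3
```

```text
ztop 196.33410712021524
[ 552.13173238 -149.51905533  135.78515989] [ 0.85342181 -0.29125428 -0.43225243] 1.6687413961043767 89 lean 0.4469891163156871 yaw -0.32888382927168003
jar [173.86222222 193.12444444 197.08      ]
grey [[497.  76.  92.]
 [514. 178. 160.]
 [528. 281. 209.]]
3.6 [ 523.27659272 -248.0408756   161.20215648] [-3.89862523  2.0324169  -1.27632257] 570.618989206014
```

View pics/s3.png

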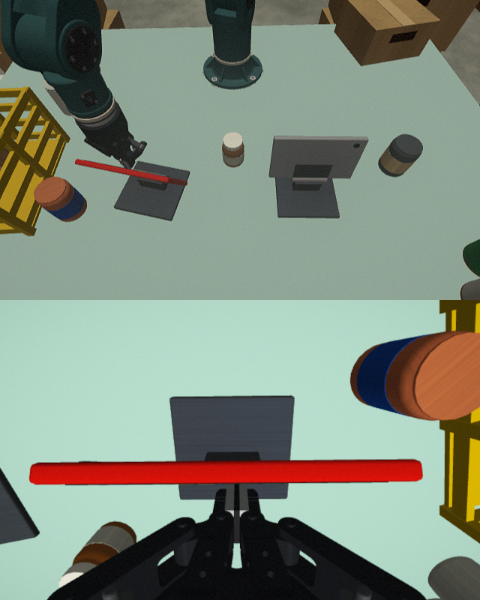

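The finger holds the tablet at about 0.45 rad lean, by plane fit, edge height and finger position alike. Target is 0.61 rad, so about 19 mm more.

```bash
python3 -m inch '{"grip":[0,0,0,0],"translation":[[0.007,0,0],[0.007,0,0],[0.006,0,0],[0,0,0]],"dr":[[0,0,0],[0,0,0],[0,0,0],[0,0,0]]}'; python3 look.py s4
```

```text
clock: 4.0
position: [543.6, -254.0, 161.4]
eef_rot: [3.141, 0.005, -0.284]
force: [-4.5, 0.9, -0.6]
grip_width: -0.2
ztop 185.198952336007
[ 541.99651427 -190.43105821  119.05557848] [ 0.78643332 -0.22393326 -0.57565314] 0.8661406660548855 203 lean 0.6134026814551448 yaw -0.27740365250604504
jar [174.32       193.41333333 197.33333333]
grey [[497.  76.  92.]
 [514. 178. 160.]
 [528. 280. 209.]]
4.1 [ 543.68387663 -253.9592664   161.46838203] [-5.63903757  2.38270113  0.07138319] 591.8643729973638
```

Lean is 0.613 rad (ztop 185 agrees). I'll back off along −x, then rise clear.

```bash
python3 -m inch '{"grip":[0,0,0,0,0,0,0,0],"translation":[[-0.01,0,0],[-0.025,0,0],[-0.03,0,0],[-0.025,0,-0.03],[0,0,-0.045],[0,0,-0.045],[0,0,-0.02],[0,0,0]],"dr":[[0,0,0],[0,0,0],[0,0,0],[0,0,0],[0,0,0],[0,0,0],[0,0,0],[0,0,0]]}'; python3 -m inch '{"grip":[0,0,0,0,0],"translation":[[0,0,0],[0,0,0],[0,0,0],[0,0,0],[0,0,0]],"dr":[[0,0,0],[0,0,0],[0,0,0],[0,0,0],[0,0,0]]}'; python3 look.py s5
```

```text
clock: 4.9
position: [463.1, -230.4, 306.5]
eef_rot: [3.14, -0.013, -0.283]
force: [-0.3, -0.7, 0.1]
grip_width: 0.1
clock: 5.4
position: [459.6, -229.0, 300.5]
eef_rot: [-3.141, 0.002, -0.283]
force: [0.4, 0.4, 0.4]
grip_width: -0.2
ztop 185.21681704704585
[ 535.84262062 -202.74711131  115.61767932] [ 0.78621639 -0.22185222 -0.57675418] 0.6586934319187767 206 lean 0.614749840639753 yaw -0.2750263316109072
jar [169.45777778 188.00444444 191.86222222]
grey [[497.  76.  92.]
 [514. 178. 160.]
 [528. 281. 209.]]
5.5 [ 459.76040294 -229.03781283  300.81695396] [ 0.58264832 -0.1796796  -0.96520138] 504.33787285890605
```

View pics/s5.png

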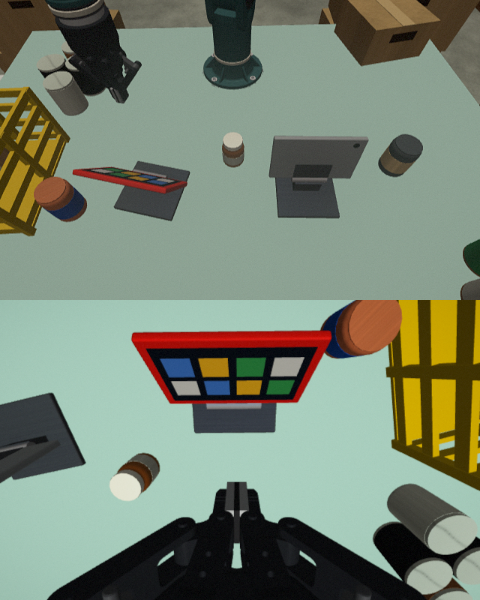

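With the tool clear, the red tablet stays leaned back at about 0.61 rad. The jar is upright and the grey tablet unchanged, so I'm handing in.

```bash
python3 -c "
from station import r
print(r.sign_off())"
```

```text
the job is handed in; nothing more can be done
None
```

I pushed the red tablet back from about 8° to about 35° with the closed fingertips, backed off and rose clear, then handed the job in at about 5.5 s.

- **Red tablet:** after release, the plane fit gave a lean of 0.615 rad. It was 0.613 while still held, so it stayed put. The top-edge height of 185 mm fits that lean to about 1 mm.
- **Grey tablet and jar:** the grey tablet's measured points were the same as at the start to within 1 mm. The jar is standing where it was.
- **Contact:** the force readings after backing off were at noise level, and the tool hung about 300 mm above the table, touching nothing.

An early fit of the red lean mixed in the top face and gave 6.7°. I corrected it to 8.3° before pushing, and no later check disagreed.

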